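Let down a ratchet tin clamp

TASK

Release the tin from the ratchet clamp board: flick the red release lever fully over to the left, wind the crank only just far enough for the pawl to spring clear of the ratchet wheel, without squeezing the tin any harder than that takes, then keep hold of the crank and ease it gently back until it rests against its stop and let go; never let it fly back or force it into the stop. Leave the pawl off, the tin standing on the board and everything round about where it is.

Things in the scene. Friction and masses are not known exactly. Their poses are not given: they have to be found in the camera images.
- board: wooden clamp board, 170 x 252 mm, top at z = 18 mm, fixed to the worktop. Origin on the drum axis at worktop height; x to the far side, y along it from the crank (right) to the tin (left), z up. All offsets here are in this frame. The wood spans x -107 to 63, y -94 to 158 mm. Highest fixed part: the dark fixed jaw, z = 70 mm, at the left end.
- drum_axis (a point): point on the vertical drum axis, 60 mm above the worktop. The steel ratchet wheel (69 mm across, 16 saw teeth, z 30 to 40 mm) and the black crank arm (top at z = 59 mm) turn about it as one.
- crank_grip (a point): point to hold on the black crank grip, an upright cylinder 19 to 20 mm across, spinning freely on its pin, z 62 to 100 mm, 60 mm from the drum axis. The point is on the grip's axis at z = 82 mm and moves with it. At the start it lies at about -71 degrees from the board's x axis (right of the drum axis); eased right back, clockwise from above, at -137 to -152 degrees (front right).
- drum (a joint): angle of drum and crank: about -0.05 to -0.03 as found, wound, at the start; larger = wound further (counter-clockwise from above); -1.18 to -1.46 when the crank arm rests on its stop, which is set differently each time. The teeth are undercut: with the lever over, the pawl springs clear only after some 0.06 to 0.10 rad of further winding (about 5 mm at the grip).
- stop_pin: adjustable stop: upright pin with a rubber cap 8 mm across, top at z = 59 mm, about 40 mm from the drum axis, its place along the board differs by up to 6 mm either way; origin at its foot on the board. The crank arm (12 mm wide, pointing from the drum axis to the grip) rests against it when eased right back, with about 10 N; pressed with over 22 N it bends.
- lever (a joint): angle of the red release lever: 0 = pawl sprung into the wheel, 0 to 0.1 at the start, 0.9 = fully over (pawl sprung away), a solid stop at both ends; turns clockwise seen from above as it grows. It stays where it is put; about 3 N at the post moves it.
- lever_pivot (a point): point on the vertical pivot of lever and pawl, 60 mm above the worktop.
- lever_post (a point): centre of the upright red post on the lever's end, 12 mm across, z 44 to 80 mm, 60 mm from the pivot; this point at z = 70 mm. At joint 0 the lever points 189 degrees from the board's x axis (towards the robot), at 0.9 it points 137 degrees (forward-left): push the post to the left.
- pawl_tip (a point): top of the brass pawl's tip, at z = 40 mm; 29 mm from the drum axis while it sits in a tooth, even with the lever over, as the load holds it; more than 38 mm once it has sprung clear (about 45 mm at rest).
- tin: printed green tin, 57 mm across and 72 mm tall, standing upright on the board between the jaws at x = 28, y = 105 mm; origin at the centre of its underside.
- pad: sprung rubber pad (50 x 3 x 40 mm) on the sliding jaw, which presses the tin to the left against the fixed jaw; the jaw moves 20 mm per rad of the drum. The pad presses the tin with about 3 to 6 N at the start and some 3 to 4 N more for each mm that the jaw closes (about 10 N when the pawl comes clear); over 15 N dents it.
- crank: ratchet wheel and crank, which turn as one; origin on the drum axis at worktop height. Winding is counter-clockwise from above and closes the jaw. A spring drives it clockwise all the time: about 10 to 13 N at the grip when wound, about 6 to 8 N near the stop. Let go more than about 0.03 rad (2 mm at the grip) before the stop, it flies back.
- lime: green lime, 60 x 48 x 48 mm, loose behind the board; origin at the centre of its underside.
- shaker: glass shaker with grey top, 44 mm across, 90 mm tall, loose on the worktop left of the board; origin at the centre of its underside.
- spice_jar: spice jar with black cap, 41 mm across, 105 mm tall, loose on the worktop left of the board; origin at the centre of its underside. It and the shaker swap places.
Things that resemble listed ones, but are neither listed nor needed, are in the scene too. What is shaped like the tin but pink, purple or turquoise is not meant.

How it is judged (in metres and radians):
On the way, in this order (a step that is already met when the one before it is completed fails the run):
1. the lever is flicked fully over while the pawl still sits in the wheel and the clamp is still wound (value of joint lever above 0.75 rad and horizontal distance between pawl_tip and drum_axis below 0.0345 m and value of joint drum above -0.08 rad), for 0.2 s.
2. the crank is wound a little and the pawl springs clear of the wheel, with the crank held wound (horizontal distance between pawl_tip and drum_axis above 0.038 m and value of joint drum above -0.1 rad), for 0.1 s.
At the end, for the whole second after the job is handed in: The crank is eased right back and rests against its stop pin (pressing it with over 3 N), the release lever is over (above 0.7 rad) with the pawl clear of the wheel (tip more than 38 mm from the drum axis), and the tin stands upright on the board within 15 mm of where it was (value of joint drum below -1.05 rad and contact force between crank and stop_pin above 3 N and angular speed of crank below 0.1 rad/s and value of joint lever above 0.7 rad and horizontal distance between pawl_tip and drum_axis above 0.038 m and angle between tin's own z axis and vertical below 0.1 rad and distance of tin from where it was at the start of the episode below 0.015 m and linear speed of tin below 0.02 m/s); the robot touches nothing.
It fails at once if the crank flies back (drum faster than 3 rad/s backwards) (velocity of joint drum below -3 rad/s).
It fails at once if the tin is squeezed with more than 15 N by the sprung pad (contact force between tin and pad above 15 N).
It fails at once if the crank arm is forced into its stop with more than 22 N (contact force between crank and stop_pin above 22 N).
It fails at once if a bystander is moved more than 20 mm (distance of any of lime, shaker, spice_jar from where it was at the start of the episode above 0.02 m).
It also fails if it takes over 72 s, if anything falls off the work surface, if the arm or the gripper's body presses on something with over 40 N, if the wrist force passes 120 N, or if a joint passes its speed limit or range.

ROBOT

A 6-joint arm with a two-finger parallel gripper is mounted at the origin on a cart in front of the work surface, level with it; the furniture and walls round the work are solid. World frame = base frame: x ahead of the robot, y to its left, z up, the work surface at z = 0. Lengths are in m, angles in degrees, forces in N, time in s.
With the tool pointing down it reaches from about 0.4 to 0.825 m from the base axis. Payload 7 kg.
Tool frame: the origin (TCP) lies midway between the tips of the shut fingers; the grasp point (between the pads) lies 19 mm behind it; z points along the fingers, y is the line along which they close (so a half turn about z gives the same grasp; the last joint's range is limited). The gripper opens to 88 mm and grips with 3 to 60 N. Pads are 19 mm wide; open, the fingers measure 130 mm over their backs; the gripper's body (78 mm by 193 mm) begins 47 mm behind the grasp point.
Start: joints at [-53.165, 20.546, 0.682, 0, -70.136, -16.507], TCP at [0.234, -0.633, 0.227] pointing down, gripper open.
Joint ranges: [-176.03, 176.03], [-82.01, 121.73], [-58.28, 71.71], [-173.87, 95.51], [-174.79, -0.11], [-173.66, 173.66]. Speed limits (degrees/s): [136.94, 136.94, 172.46, 180, 180, 180].

INTERFACE

Orientations are given as a 3x3 rotation matrix whose columns are the frame's x, y, z axes.
In Python, from rig import robot gives the robot as it stands. Calls block until the motion is done:
- robot.goto(position, orientation): joint-space move of the TCP to a pose.
- robot.servo_line(position, ori=None, speed=0.15): straight line of the TCP; ori=None keeps the orientation; speed is the mean speed in m/s.
- robot.movej(angles): joint-space move.
- robot.move_gripper(opening): opening from 0.0 (shut) to 1.0 (fully open); the grip force is fixed at half the most; returns when the fingers have stopped.
- robot.dwell(seconds).
- robot.ik(position, orientation): joint angles nearest the present ones, or None.
- robot.grab_frame(name): name is "side" or "top" or "wrist"; returns (picture, depth): 480x640x3 uint8, red, green, blue; 480x640 float32, m along the optical axis (not along the pixel's ray), 0 where there is no reading.
- robot.camera_info(name): a dict with "vfov" (degrees; the focal length in pixels is half the picture's height over the tangent of half this angle, whatever the lens; pixels are square), "cx", "cy" (the principal point, pixels), "k1" (the pictures are not rectified: a ray, as slopes to the right and down, at radius r is drawn at 1 + k1 r^2 times it, then the intrinsics apply), "view" (4x4, takes a point from world to camera coordinates); the wrist camera has in their place "T_tool_cam" (4x4, takes a point from camera to tool coordinates, whose origin is the TCP and whose axes are the flange's). Camera axes: x right, y down, z forward; pixel columns grow to the right and rows downward; lengths in m; the calibration is good to about 2 mm. A picture is of the moment at which its call begins: read the wrist's pose just before it. camera_info takes no time and is no camera call.
A pose or a line that the arm cannot do raises robot.Unreachable and nothing moves.
- robot.job_done(): hands the job in; it is judged then, once.
Readings, each from a call of its own:
- robot.read_t(): time.
- robot.read_qpos(): joint angles.
- robot.read_qvel(): joint speeds.
- robot.read_effort(): joint torques, N m.
- robot.read_position(): TCP position.
- robot.read_tcp_rot(): TCP orientation.
- robot.read_force(): force on the tool from outside, world axes, zero at the start.
- robot.read_ft_torque(): the same for the moment, N m.
- robot.read_grip_width(): opening from 0.0 (shut) to 1.0 (fully open).
- robot.read_finger_force(): force on a finger pad.
Only numpy, scipy, OpenCV 4.12 (cv2) and the standard library are available. Lean on these libraries where they do the work, as an engineer would, in place of code of your own. Each camera call takes 0.05 s, during which the arm holds its last target. There are 200 camera calls.

## Working session

There is one attempt and no reset: what is moved stays moved. The work goes in short steps, each a Python script; the robot and the scene stay as the last script left them, time stands still between calls to the robot, and variables do not carry over. Pictures are saved under pics/ and viewed, at most 10 in all, crops included, and the job is handed in when it is done.

```bash
mkdir -p pics; ls; cat > h.py <<'E'
import numpy as np, cv2
from rig import robot
def K(n):
    i=robot.camera_info(n); f=240/np.tan(np.radians(i["vfov"])/2); return i,f
def ray(n,u,v,T=None):
    i,f=K(n); 
    d=np.array([(u-i["cx"])/f,(v-i["cy"])/f]); s=d.copy()
    for _ in range(20): s=d/(1+i["k1"]*(s@s))
    M=np.linalg.inv(i["view"]) if T is None else T@i["T_tool_cam"]
    return M[:3,3], M[:3,:3]@np.array([s[0],s[1],1.])
def onz(n,u,v,z,T=None):
    o,d=ray(n,u,v,T); return o+d*(z-o[2])/d[2]
def proj(n,p,T=None):
    i,f=K(n); V=i["view"] if T is None else np.linalg.inv(T@i["T_tool_cam"])
    c=V@np.append(p,1); s=c[:2]/c[2]; s=s*(1+i["k1"]*(s@s)); return f*s+[i["cx"],i["cy"]]
def tool():
    T=np.eye(4);T[:3,:3]=robot.read_tcp_rot();T[:3,3]=robot.read_position();return T
def save(n,im): cv2.imwrite("pics/"+n,im[:,:,::-1])
E
python3 - <<'E'
from h import *
for n in ("top","side"):
    im,d=robot.grab_frame(n); save(n+"0.png",im); np.save(n+"0.npy",d); np.save(n+"im.npy",im)
    i=robot.camera_info(n); print(n,i["vfov"],i["cx"],i["cy"],i["k1"]); print(np.round(np.linalg.inv(i["view"]),3))
print(robot.camera_info("wrist"),robot.read_t(),robot.read_tcp_rot())
E
```

```text
pics
top 49.01766682492247 328.57076533015135 237.18861368757783 -0.09623202054677313
[[ 0.012 -0.989  0.148  0.438]
 [-1.    -0.008  0.028  0.266]
 [-0.027 -0.148 -0.989  1.067]
 [ 0.     0.     0.     1.   ]]
side 55.350143818311864 328.3929100139742 236.3457898819904 0.02291863358170383
[[ 0.944 -0.091  0.316  0.308]
 [-0.328 -0.336  0.883 -0.496]
 [ 0.026 -0.938 -0.347  0.39 ]
 [ 0.     0.     0.     1.   ]]
{'vfov': 65.18039623970006, 'cx': 318.16812885031237, 'cy': 238.4860200458163, 'k1': 0.024200074629592876, 'T_tool_cam': array([[-7.35581209e-04, -9.59001394e-01, -2.83400396e-01,
         7.67504797e-02],
       [ 9.99999544e-01, -5.33032279e-04, -7.91820259e-04,
        -2.93225279e-04],
       [ 6.08295173e-04, -2.83400850e-01,  9.59001350e-01,
        -1.55491183e-01],
       [ 0.00000000e+00,  0.00000000e+00,  0.00000000e+00,
         1.00000000e+00]])} 0.1 [[-9.37763361e-01 -3.47274370e-01 -6.24694869e-04]
 [-3.47274906e-01  9.37762474e-01  1.29724405e-03]
 [ 1.35315797e-04  1.43344879e-03 -9.99998963e-01]]
```

View pics/top0.png

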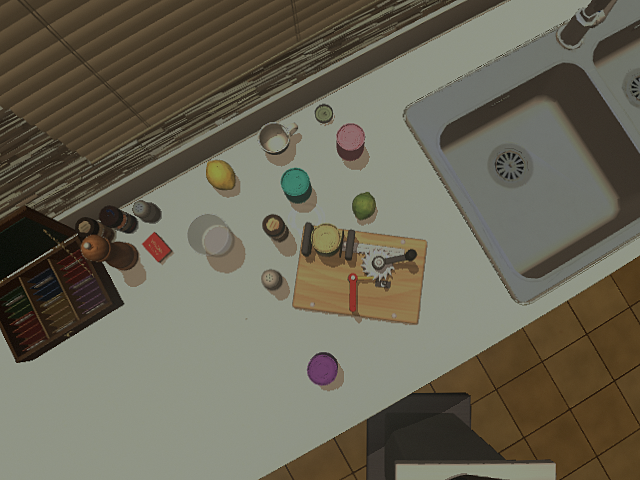

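View pics/side0.png

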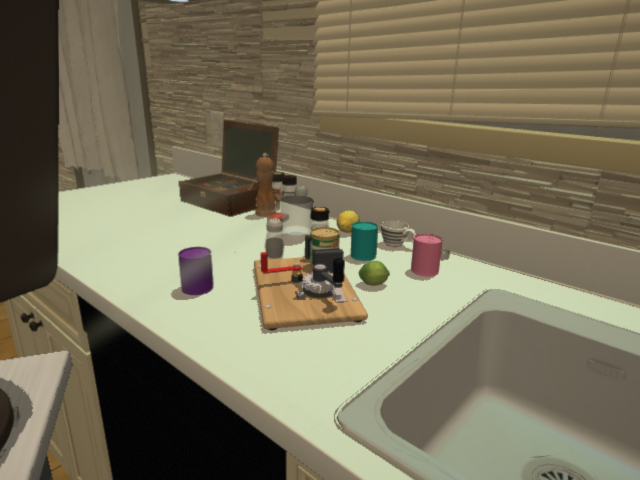

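The top view shows the board at about (360,278). The drum is at (379,263), the grip at (411,256), the red lever near (352,280–310), and the clamped yellow/green tin at (327,238). The pink (350,140), turquoise (296,183) and purple (322,368) tins aren't the one meant. Next I'll get the board frame and a wrist close-up.

```bash
python3 - <<'E'
from h import *
im=np.load("topim.npy")
hsv=cv2.cvtColor(im,cv2.COLOR_RGB2HSV)
m=cv2.inRange(hsv,(8,80,90),(20,255,255)); m[:, :285]=0; m[:,435:]=0; m[:215]=0; m[335:]=0
cs,_=cv2.findContours(m,0,2); pts=np.vstack([c for c in cs if cv2.contourArea(c)>150])
# board pts in world at z=.018
W=np.array([onz("top",*p[0],.018)[:2] for p in cv2.convexHull(pts)])
r=cv2.minAreaRect((W*1000).astype(np.float32)); print(r); b=cv2.boxPoints(r); print(b)
cv2.imwrite("pics/m.png",m)
c=im[215:335,280:440]; save("crop.png",cv2.resize(c,None,fx=5,fy=5,interpolation=2))
E
```

```text
((520.5709838867188, 233.5765380859375), (250.8615264892578, 171.2139129638672), 83.01072692871094)
[[420.3373  119.49482]
 [590.27893  98.6609 ]
 [620.8047  347.65826]
 [450.86304 368.4922 ]]
```

View pics/crop.png

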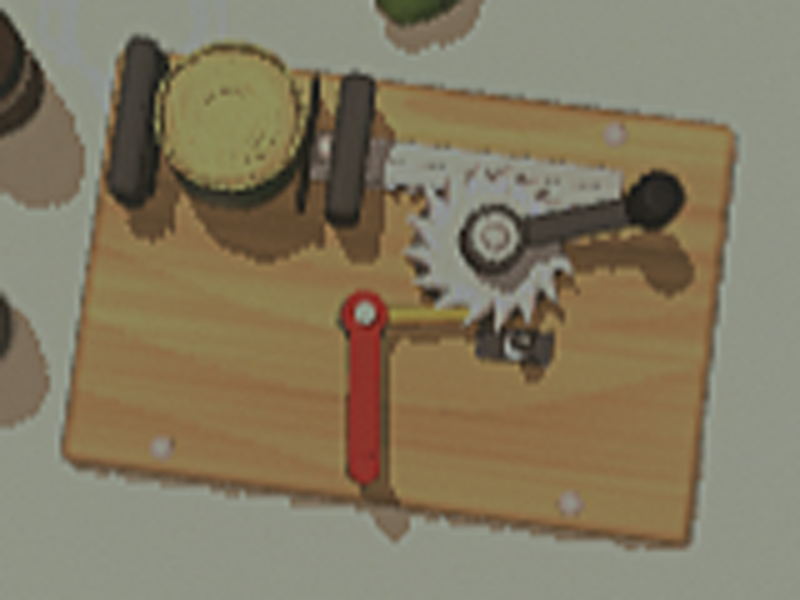

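The crop shows the board's parts at these crop pixels, with only one red lever and one black crank:

| Part | Crop pixel |
|---|---|
| Lever pivot | (365,313) |
| Lever post end | (365,470) |
| Pawl | (390–465,315) |
| Drum | (493,237) |
| Crank grip | (655,200) |
| Stop pin | (520,345) |

The yellow-topped tin between the dark jaws is the one meant.

```bash
cat >> h.py <<'E'
A=np.radians(-6.99); EX=np.array([np.cos(A),np.sin(A),0]); EY=np.array([-np.sin(A),np.cos(A),0]); O=np.array([.5379,.1998,0])
def b2w(x,y,z): return O+EX*x/1000+EY*y/1000+np.array([0,0,z/1000])
def w2b(p): q=np.asarray(p)-O; return np.round([q@EX*1000,q@EY*1000,q[2]*1000],1)
def R(deg,flip=1):  # tool y at deg in board frame
    a=np.radians(deg)+A; y=flip*np.array([np.cos(a),np.sin(a),0]); z=np.array([0,0,-1.]); return np.column_stack([np.cross(y,z),y,z])
E
python3 - <<'E'
from h import *
for n,u,v,z in (("drum",493,237,62),("grip",655,200,100),("post",365,470,80),("pivot",365,313,55),("stop",520,345,59)):
    print(n,w2b(onz("top",280+u/5-.4,215+v/5-.4,z/1000)))
for f in (1,-1):
  for deg,p in ((0,b2w(-70,20,56)),(-18,b2w(20,-57,65)),(-18,b2w(-49,-34,65))):
    print(f,deg,robot.ik(p,R(deg,f)))
T0=None
R_=R(-18,-1) if robot.ik(b2w(-10,-5,250),R(-18,-1)) is not None else R(-18,1)
robot.goto(b2w(-20,-5,230),R_)
T=tool(); im,d=robot.grab_frame("wrist"); np.save("w1.npy",im); np.save("w1d.npy",d); np.save("w1T.npy",T); save("w1.png",im); print(robot.read_t(),robot.read_force())
E
```

```text
drum [ 2.4 -0.2 62. ]
grip [ 19.6 -55.8 100. ]
post [-92.2  37.3  80. ]
pivot [-32.3  44.6  55. ]
stop [-37.  -15.6  59. ]
1 0 [ 47.35861548  16.68763647 -30.66996448   0.         -42.64239905
 125.65138452]
1 -18 [ 34.05441028  19.62565257 -24.43738878   0.         -45.93695866
 120.95558972]
1 -18 [ 41.40132414  15.2634509  -31.21040161   0.         -43.52614749
 113.60867586]
-1 0 [ 47.35861548  16.68763647 -30.66996448   0.         -42.64239905
 -54.34861548]
-1 -18 [ 34.05441028  19.62565257 -24.43738878   0.         -45.93695866
 -59.04441028]
-1 -18 [ 41.40132414  15.2634509  -31.21040161   0.         -43.52614749
 -66.39132414]
3.225 [-0.13449686  0.4246842   0.51121508]
```

View pics/w1.png

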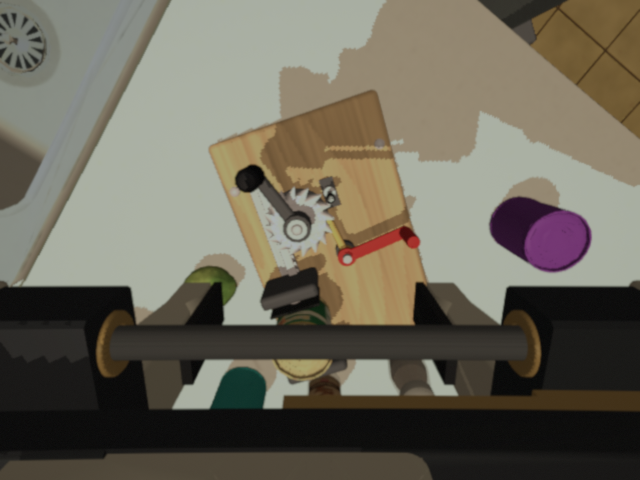

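The wrist view shows the hub at (297,229), grip top at (250,178), lever pivot at (347,257), red post at (413,238) and stop pin at (331,193). I'll cast these rays and compare them with the top view.

```bash
python3 - <<'E'
from h import *
T=np.load("w1T.npy"); d=np.load("w1d.npy")
for n,u,v,z,tu,tv in (("drum",297,229,62,493,237),("griptop",250,178,100,655,200),("post",413,238,78,365,470),("pivot",347,257,55,365,313),("stop",331,192,59,520,345)):
    o1,d1=ray("wrist",u,v,T); o2,d2=ray("top",280+tu/5-.4,215+tv/5-.4)
    s=np.linalg.lstsq(np.column_stack([d1,-d2]),o2-o1,rcond=None)[0]; p=o1+s[0]*d1; q=o2+s[1]*d2
    print(n,"plane",w2b(onz("wrist",u,v,z/1000,T)),"tri",w2b((p+q)/2),"gap",np.round(1000*np.linalg.norm(p-q),1),"depth-z",w2b(o1+d1*d[v,u]))
E
```

```text
drum plane [ 1.5 -2.3 62. ] tri [ 2.9 -0.6 54.7] gap 0.7 depth-z [ 1.4 -2.5 62.9]
griptop plane [ 17. -60. 100.] tri [ 22.6 -58.5  75. ] gap 0.7 depth-z [ 17.6 -59.8  97. ]
post plane [-92.1  32.2  78. ] tri [-92.9  36.7  66.7] gap 2.1 depth-z [-92.2  32.5  77.2]
pivot plane [-32.9  39.4  55. ] tri [-31.9  44.4  41.1] gap 1.2 depth-z [-32.8  41.2  49.7]
stop plane [-37.2 -24.   59. ] tri [-35.6 -18.1  25.3] gap 1.9 depth-z [-36.7 -19.7  33.5]
```

```bash
python3 - <<'E'
from h import *
robot.move_gripper(0.0)
robot.goto(b2w(-90,3,130),R(0,-1))
robot.servo_line(b2w(-90,3,56),speed=.1)
f0=robot.read_force(); print(robot.read_t(),f0)
robot.servo_line(b2w(-88,45,56),speed=.06); print(robot.read_force()-f0)
for k in range(20):
    y=46+1.5*k; x=-88+8*(y-45)/22
    robot.servo_line(b2w(x,y,56),speed=.04)
    f=robot.read_force()-f0; print(round(y,1),np.round([f@EX,f@EY,f[2]],1),w2b(robot.read_position()))
    if f@EY<-9: break
print(robot.read_t())
im,d=robot.grab_frame("top"); np.save("t2.npy",im)
save("t2.png",cv2.resize(im[215:335,280:440],None,fx=4,fy=4,interpolation=2))
E
```

```text
6.1 [-0.34737017 -0.03238487 -0.0359464 ]
[0.36618725 0.58108535 0.54467828]
46.0 [ 0.4 -0.5 -0.2] [-87.5  45.9  56.1]
47.5 [-0.3 -1.7  0.1] [-87.2  47.3  56. ]
49.0 [-1.9 -1.4  1.5] [-86.6  49.   56. ]
50.5 [-2.2 -1.4  1.5] [-86.   50.6  56. ]
52.0 [-2.4 -1.   1.3] [-85.5  52.1  55.9]
53.5 [-1.8 -1.9  1.5] [-84.9  53.6  56. ]
55.0 [-1.9 -1.5  0.6] [-84.3  55.2  56. ]
56.5 [-2.1 -0.7  0.5] [-83.7  56.6  56. ]
58.0 [-1.9 -1.5  0.8] [-83.1  58.1  56. ]
59.5 [-0.9 -2.2  0. ] [-82.6  59.6  56. ]
61.0 [ 0.  -1.6 -0.3] [-82.   61.1  56. ]
62.5 [ 2.3 -2.9  0.1] [-81.4  62.5  56. ]
64.0 [ 3.3 -4.3 -0.5] [-80.7  63.8  56. ]
65.5 [ 5.1 -4.8 -0.3] [-80.   65.1  56. ]
67.0 [ 5.6 -6.   0.1] [-79.4  66.3  56. ]
68.5 [ 7.2 -7.3 -0.7] [-78.7  67.4  56. ]
70.0 [ 8.7 -9.   0.2] [-78.1  68.5  56. ]
71.5 [  9.6 -11.1  -0.5] [-77.4  69.6  56. ]
11.45
```

View pics/t2.png

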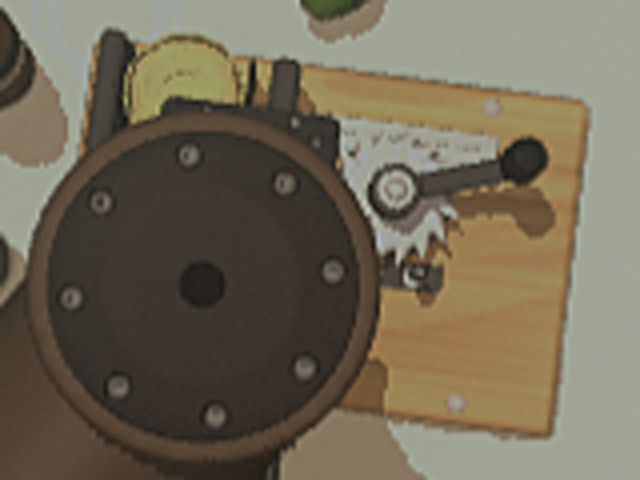

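The flange hides the lever, while the crank and hub (395,190) haven't moved. I'll back off and look again.

```bash
python3 - <<'E'
from h import *
robot.servo_line(b2w(-86,45,56),speed=.1); robot.servo_line(b2w(-80,30,125),speed=.15)
robot.move_gripper(0.65)
robot.goto(b2w(19,-57,150),R(-18,-1))
print(robot.read_t(),robot.read_force(),robot.read_grip_width())
im,d=robot.grab_frame("top"); np.save("t3.npy",im)
s,_=robot.grab_frame("side")
save("t3.png",np.vstack([cv2.resize(im[215:335,280:440],(600,450),interpolation=2)[::1],]))
E
```

```text
14.2083 [-0.35282458  0.35262874  0.65692244] 0.6482726802273071
```

View pics/t3.png

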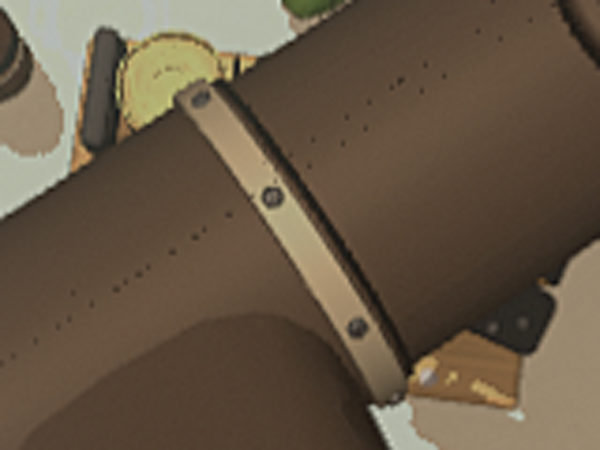

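The forearm blocks the top camera here, so I'll use the wrist and side cameras in one composite.

```bash
python3 - <<'E'
from h import *
T=tool(); w,_=robot.grab_frame("wrist"); s,_=robot.grab_frame("side"); np.save("w4.npy",w);np.save("w4T.npy",T);np.save("s4.npy",s)
print([ (n,proj("wrist",b2w(*p),T).round(),proj("side",b2w(*p)).round()) for n,p in dict(drum=(0,0,60),grip=(19,-57,100),post9=(-76,83,80),pivot=(-32,42,50),pawl=(-26,12,40)).items()])
a=cv2.resize(w,(480,360)); b=cv2.resize(s[220:345,230:400],None,fx=2.35,fy=2.35,interpolation=2)
c=np.zeros((600,800,3),np.uint8); c[:360,:480]=a; c[600-b.shape[0]:,800-b.shape[1]:]=b; save("c4.png",c)
E
```

```text
[('drum', array([368., 309.]), array([317., 267.])), ('grip', array([318., 265.]), array([336., 258.])), ('post9', array([508., 394.]), array([269., 242.])), ('pivot', array([421., 339.]), array([296., 264.])), ('pawl', array([401., 301.]), array([301., 276.]))]
```

View pics/c4.png

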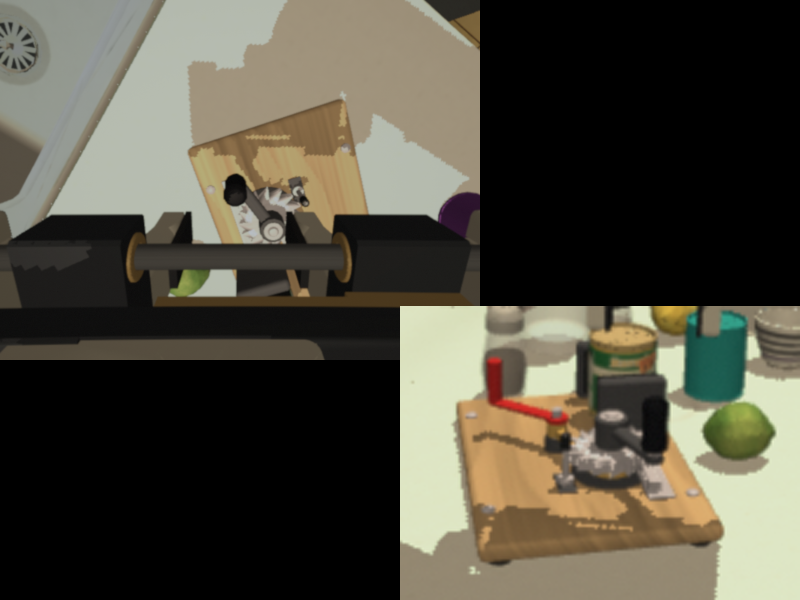

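The side view shows the red post at composite (495,365), which is side pixel (270,245). That matches the prediction for 0.9 rad, so the lever is fully over. The grip stands at about board (19,-57). Next I'll grasp it.

```bash
python3 - <<'E'
from h import *
robot.servo_line(b2w(19,-57,66),speed=.1)
f0=robot.read_force(); print(f0)
robot.move_gripper(0.0)
f=robot.read_force()-f0
print(robot.read_t(),np.round([f@EX,f@EY,f[2]],1),w2b(robot.read_position()),robot.read_grip_width(),robot.read_finger_force())
np.save("f0.npy",f0); np.save("g0.npy",robot.read_position())
s,_=robot.grab_frame("side"); np.save("s5.npy",s); w,_=robot.grab_frame("wrist")
a=cv2.resize(s[235:305,255:355],(800,560),interpolation=2); save("s5.png",a)
E
```

```text
[-0.29193716 -0.94230144  1.15159109]
16.1083 [ 8.1 -2.  -5.2] [ 20.7 -56.9  66.3] 0.21006269309282846 29.987765550613403
```

View pics/s5.png

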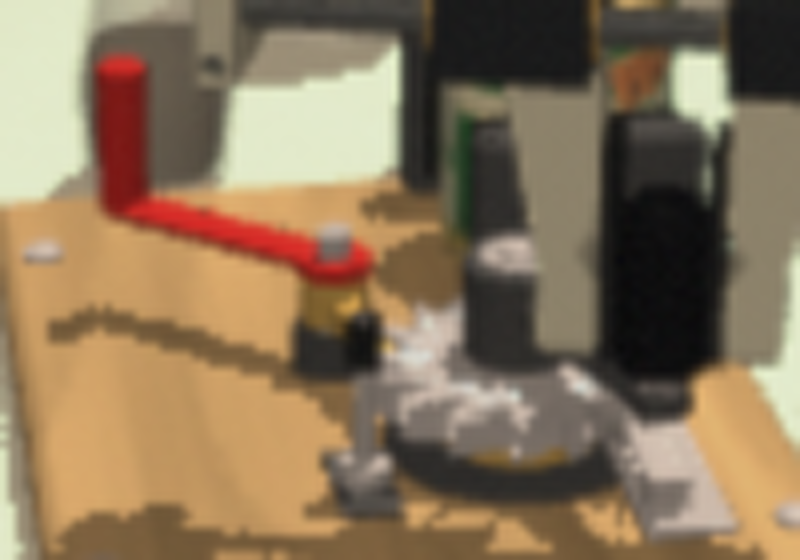

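The grip is held (width 18.5 mm). The brass pawl is at crop (345,305) with its tip in the wheel behind the stop's black cap (360,340). I'll wind in small steps and watch the area left of the cap for the pawl swinging out.

```bash
cat >> h.py <<'E'
def arc(th,z=66,r=60.4): return b2w(r*np.cos(th),r*np.sin(th),z)
def state(f0):
    p=w2b(robot.read_position()); th=np.arctan2(p[1],p[0]); f=robot.read_force()-f0
    t=-EX*np.sin(th)+EY*np.cos(th); rr=EX*np.cos(th)+EY*np.sin(th)
    return th,np.hypot(p[0],p[1]),f@t,f@rr,f[2]
E
python3 - <<'E'
from h import *
f0=np.load("f0.npy"); g0=w2b(np.load("g0.npy")); th0=np.arctan2(g0[1],g0[0]); ref=np.load("s5.npy").astype(int)
print("th0",th0); th=th0
for k in range(30):
    th+=.4/60.4
    robot.servo_line(arc(th),speed=.008)
    a,r,ft,fr,fz=state(f0); s,_=robot.grab_frame("side")
    dd=np.abs(s.astype(int)-ref).sum(2)
    A_=dd[268:284,288:297].mean(); B_=dd[268:284,304:330].mean()
    print(round(th-th0,3),round(a-th0,3),np.round([r,ft,fr,fz],1),round(A_,1),round(B_,1))
    if A_>25 or a-th0>.115: break
np.save("s6.npy",s); np.save("th.npy",th)
save("s6.png",np.hstack([cv2.resize(x[235:305,255:305].astype(np.uint8),(400,560),interpolation=2) for x in (ref,s)]))
print(robot.read_t())
E
```

```text
th0 -1.2218842197831128
0.007 0.014 [60.5  3.1  3.3 -0.5] 1.7 12.9
0.013 0.016 [60.6  2.8  4.2  2. ] 1.8 13.1
0.02 0.018 [60.5  1.3  4.3  4.3] 1.8 14.0
0.026 0.021 [60.5  0.4  4.3  3.8] 1.5 17.1
0.033 0.025 [60.6 -1.2  4.2  5.8] 1.7 17.2
0.04 0.028 [60.6 -2.1  2.8  6.1] 1.8 16.2
0.046 0.03 [60.6 -1.8  2.8  7. ] 1.6 17.9
0.053 0.033 [60.6 -2.4  4.   7.1] 1.6 19.0
0.06 0.037 [60.6 -3.8  2.2  7.7] 1.8 21.1
0.066 0.04 [60.6 -4.1  2.4  9.2] 1.7 21.4
0.073 0.044 [60.6 -4.6  1.7  9.2] 1.6 21.6
0.079 0.046 [60.6 -5.9  1.3 10.2] 1.6 24.1
0.086 0.05 [60.5 -6.   1.3 10.5] 1.7 23.6
0.093 0.051 [60.6 -8.   1.7 12.2] 1.7 25.6
0.099 0.056 [60.6 -7.2  1.7 12.3] 1.7 26.4
0.106 0.06 [60.6 -8.7  0.7 12. ] 1.6 27.2
0.113 0.063 [60.7 -9.   1.3 13.4] 1.7 28.2
0.119 0.067 [ 60.7 -10.4   1.3  14. ] 1.8 30.2
0.126 0.07 [60.7 -9.9  0.4 14.7] 1.8 30.3
0.132 0.073 [ 60.7 -11.    0.4  14.6] 2.0 31.3
0.139 0.078 [ 60.6 -12.3   0.1  15.6] 2.0 32.6
0.146 0.085 [ 60.7 -12.1   0.3  16.2] 2.1 34.2
0.152 0.09 [ 60.8 -11.9   0.   15.3] 2.3 35.0
0.159 0.096 [ 60.7 -11.6   0.5  15.8] 2.9 37.5
0.166 0.101 [ 60.7 -11.    0.5  16.7] 3.2 38.5
0.172 0.107 [ 60.7 -12.3   0.9  16.2] 54.2 40.3
24.1667
```

View pics/s6.png

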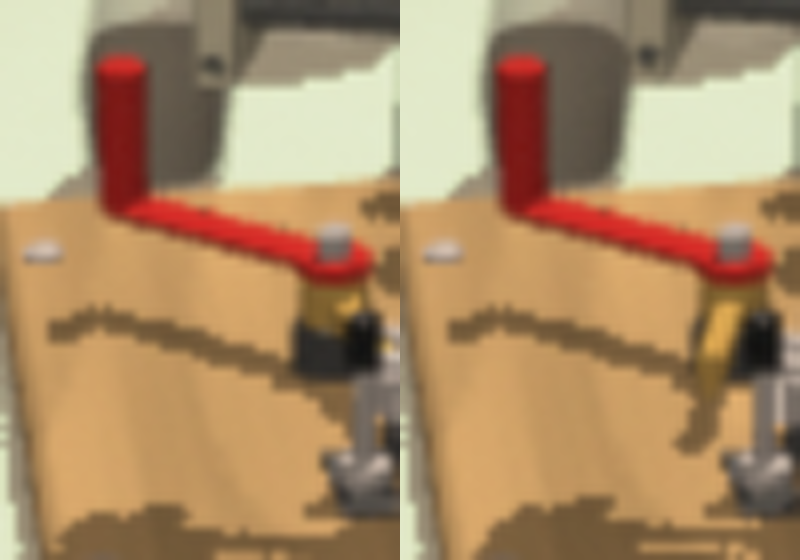

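The right half shows the brass pawl swung out at (715,345), clear of the wheel. Now I'll ease the crank back while holding it.

```bash
python3 - <<'E'
from h import *
f0=np.load("f0.npy"); th=float(np.load("th.npy"))
robot.dwell(.2)
i=0
while th>-2.3:
    th-=.04; robot.servo_line(arc(th),speed=.03); s=state(f0); i+=1
    if i%4==0: print("c",round(th,3),np.round(s,2))
    if s[2]>-1.5 and th<-1.6: print("early",np.round(s,2)); break
while th>-2.75:
    th-=.4/60; robot.servo_line(arc(th),speed=.01); robot.dwell(.03); s=state(f0); print("f",round(th,3),np.round(s,2))
    if s[2]>-2: break
np.save("th.npy",th); print(robot.read_t(),robot.read_grip_width())
E
```

```text
c -1.21 [-1.26 60.4  -9.69 -0.77 13.52]
c -1.37 [-1.41 60.07 -9.56 -2.73 12.24]
c -1.53 [-1.56 59.7  -8.98 -3.93 10.89]
c -1.69 [-1.72 59.34 -8.86 -4.33  7.67]
c -1.85 [-1.88 58.92 -8.62 -5.76  6.26]
c -2.01 [-2.04 58.5  -8.88 -6.48  4.44]
c -2.17 [-2.2  58.15 -8.46 -5.27  2.43]
c -2.33 [-2.360e+00  5.791e+01 -7.070e+00 -6.560e+00  1.000e-02]
f -2.336 [-2.37 57.92 -6.93 -6.65 -0.44]
f -2.343 [-2.37 57.92 -7.3  -6.27 -0.78]
f -2.35 [-2.38 57.86 -8.11 -5.32 -0.7 ]
f -2.356 [-2.39 57.87 -7.56 -7.13 -0.98]
f -2.363 [-2.39 57.81 -6.97 -6.62 -0.45]
f -2.37 [-2.4  57.9  -7.62 -6.21 -1.3 ]
f -2.376 [-2.41 57.85 -7.55 -6.04 -0.43]
f -2.383 [-2.41 57.8  -7.06 -5.95 -1.33]
f -2.39 [-2.42 57.83 -8.03 -6.58 -0.89]
f -2.396 [-2.43 57.78 -7.69 -6.48 -1.07]
f -2.403 [-2.44 57.81 -7.31 -6.18 -1.57]
f -2.41 [-2.44 57.85 -6.08 -6.31 -1.62]
f -2.416 [-2.45 57.81 -6.64 -6.6  -1.69]
f -2.423 [-2.46 57.77 -6.92 -7.19 -1.48]
f -2.43 [-2.46 57.74 -6.51 -5.42 -1.6 ]
f -2.436 [-2.46 57.75 -4.21 -6.77 -1.47]
f -2.443 [-2.47 57.77 -2.93 -8.1  -3.38]
f -2.45 [-2.47 57.78 -1.58 -8.38 -3.11]
37.4667 0.20636084416879696
```

The arm has met the stop: the tangential force is fading from -7 to -1.6 N. One more small step, then release.

```bash
python3 - <<'E'
from h import *
f0=np.load("f0.npy"); th=float(np.load("th.npy"))
for _ in range(2):
    th-=.3/60; robot.servo_line(arc(th),speed=.01); robot.dwell(.05); s=state(f0); print(np.round(s,2))
    if s[2]>-.5: break
s1,_=robot.grab_frame("side")
robot.move_gripper(0.5); print(robot.read_force()-f0)
p=robot.read_position()
robot.servo_line(p+[0,0,.09],speed=.1)
s2,_=robot.grab_frame("side"); print(robot.read_t(),robot.read_force()-f0)
save("s7.png",np.hstack([cv2.resize(x[230:310,255:345],(400,356),interpolation=2) for x in (s1,s2)]))
E
```

```text
[-2.47 57.8   0.93 -7.83 -3.57]
[-1.20107648  1.13824876 -0.35544556]
39.5833 [ 0.58422001  1.14455856 -1.50282095]
```

View pics/s7.png

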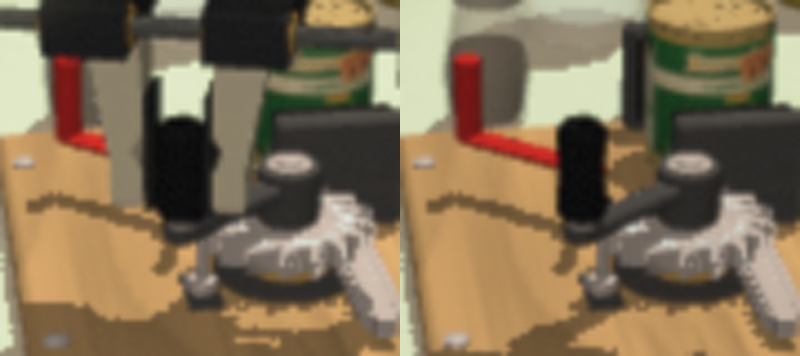

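After release the crank hasn't moved and rests against the stop pin. The lever is over at (465,100), the tin stands upright, and the gripper is clear. Handing in.

```bash
python3 -c "
from rig import robot
robot.dwell(.3); print(robot.job_done())"
```

```text
the job is handed in; nothing more can be done
None
```

I handed the job in at about 40 s of the 72 s: the lever is over, the pawl came clear, the crank was eased back under hold onto its stop and let go, and the tin stands on the board; no verdict came back.

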